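# Seat a chain-adjuster blank in the drilling fixture

### The arm

A 6-joint arm with a two-finger parallel gripper is mounted at the origin on the work surface. World frame = base frame: x ahead of the robot, y to its left, z up, the work surface at z = 0. Lengths are in mm, angles in rad, forces in N, time in s.
With the tool pointing down it reaches from about 375 to 975 mm from the base axis. Payload 3.8 kg.
Tool frame: the origin (TCP) lies at the very end of the fingers, on their centre line; the grasp point (between the pads) lies 19 mm behind it (bot.pinch_z is the distance from the TCP to the grasp point, in mm); y points along the fingers, x is the direction in which the jaws open and shut, and the axes are right-handed (so a half turn about y gives the same grasp; the last joint's range is limited). The gripper opens to 85 mm and grips with 20 to 120 N. Pads are 22 mm wide; open, the fingers measure 114 mm over their backs; the gripper's body (76 mm by 85 mm) begins 54 mm behind the grasp point. The pads swing forward as they close: fully open they stand 13 mm farther back than shut.
Start: joints at [-1.213, 0.264, 1.604, -0, 1.274, -0.037], TCP at [259.615, -623.071, 231.28] pointing down, gripper open.
Joint ranges: [-2.63, 2.63], [-0.94, 2.18], [0.31, 2.57], [-1.31, 4.45], [0, 2.66], [-2.55, 2.55]. Speed limits (rad/s): [2.57, 2.57, 3.14, 3.14, 3.14, 3.14].

### API

Orientations are given as a rotation vector (axis times angle).
In Python, from rig import bot gives the robot as it stands.
- The arm moves only by the shell command python3 -m crank 'ROWS' [FORCE]. ROWS is text: rows parted by semicolons, each of 7 numbers parted by spaces: the turn, a rotation vector about the tool's x, y, z in degrees, then the shift along the tool's x, y, z in mm, then the opening, from 0 (shut) to 1 (fully open). A call has 1 to 5 rows; each row shifts and turns the commanded pose from where the row before left it, along the tool's axes as they then stand; what a row does not reach is not made up. A row lasts 1/8 s, in which the tool goes at most 62.5 mm and 10.7 degrees, less where a joint would pass 70% of its speed; a pose out of reach is approached as far as the arm can. A call with a gripper value outside its range is refused whole. The fingers move at their own pace and stop on an object; FORCE is the grip in N (left out, the last holds). Time passes only in rows, so rows that do not move let the fingers close. It gives the time, the measured TCP pose, the force and the opening at its end, in the units of the state.
- bot.state(): the state, without advancing time (a new reading comes with each control period).
- bot.capture(name): name is "scene" or "top"; returns the picture (420x560x3 uint8, red, green, blue); there is no depth.
- bot.get_calibration(name): a dict with "K" (3x3 intrinsics, pixels), "T" (4x4, takes a point from camera to world coordinates). Camera axes: x right, y down, z forward; pixel columns grow to the right and rows downward; lengths in mm; the calibration is good to about 2 mm. A picture is of the moment at which its call begins. get_calibration takes no time and is no camera call.
- bot.sign_off(): hands the job in, once; it reports no verdict.
Trained networks look in the newest picture that a camera, given by its name, has taken for a name from the list of things; names that differ only in an ending like _2 or _b are one class to them, and where a whole thing is asked for, a point or a joint stands for the part that bears it (a point fixed in the world has none). Each returns a list of dicts, best first, with "p" (0 to 1); they miss things now and then, are a little off and sometimes report something else, mostly with a low value. They report only what shows in the picture. A call takes as long as a camera call. They do not tell look-alikes from the thing itself.
- bot.spot_in(query, camera): "box" ([centre column, centre row, width, height] in pixels, round what is visible of it).
- bot.regions_of(query, camera): "mask" (420x560 bool, what is visible of it) and "box" ([centre column, centre row, width, height] in pixels, round what is visible of it).
- bot.mark_of(query, camera): "pixel" ([column, row] in pixels: a listed point, or the origin of a listed thing).
The state is a dict: "t": time; "q": joint angles; "joint_velocities": joint speeds; "joint_torque": joint torques, N m; "ee_pos": TCP position; "eef_rot": TCP orientation; "wrist_force": force on the tool from outside, world axes, zero at the start; "ft_torque": the same for the moment, N m; "finger_gap": finger opening in mm.
Only numpy, scipy, OpenCV 4.12 (cv2) and the standard library are available. Lean on these libraries where they do the work, as an engineer would, in place of code of your own. Each camera call takes 0.05 s, during which the arm holds its last target.

### The job

On the steel drilling fixture lies a loose chain-adjuster blank with marking blue on its top. Working with the fingertips only, without picking it up, push it back flat against the long rear fence while it is still well clear of the corner pocket, then slide it along the fence, keeping it against the fence, into the pocket until it sits fully home: long side flush on the fence and end flush on the end stop. Leave the other things on the fixture and bench where they are.

Things in the scene. Friction and masses are not known exactly. Their poses are not given: they have to be found in the camera images.
- fixture: Dark steel drilling fixture, fixed to the bench. Origin at bench level; x axis points from the open front (robot side) across the plate to the fence, y runs along the fence towards the pocket, z up. Plate 10 mm thick (top z = 10 mm), x -85 to +115, y -150 to +195 mm. 6 mm high bolt heads at its corners, x -70 and +100, y -130 and +175 mm. All fixture mm below are in this frame.
- fence (a point): Middle of the bright steel rear fence's front face at plate level (fixture x = +50, y = -2.5, z = 10 mm). The fence is a straight rail along y: front face x = +50, back x = +68, y -150 to +145, top z = 24 mm.
- stop (a point): Middle of the end stop's face at plate level (fixture x = +27, y = +100, z = 10 mm). Steel block, y +100 to +145, x +4 to +50, top z = 26 mm, closing the pocket's far end. A grey strap clamp swung clear lies on it, pointing to +y; its 17 mm hex nut and stud, centred x = +27, y = +130, reach up to z = 51 mm.
- keeper (a point): Mouth end of the brass keeper, on its pocket face (fixture x = +16, y = +76, z = 10 mm). The keeper is a low strip in front of the pocket, x +4 to +16, y +76 to +100, top z = 20 mm; from its mouth end a wing flares away from the fence to y = +62, x about +1 to +16. The pocket is 34 mm wide between keeper and fence, open above and towards -y.
- nest (a point): The point on the plate top where the middle of the blank's underside is when the blank is fully home (fixture x = +35, y = +70, z = 10 mm). Axes as the fixture's.
- blank: The work: loose steel bar, 30 mm (its x) by 60 mm (its y) by 12 mm high, 0.12 to 0.23 kg, dark blue marking patch and scribed cross on top. Origin: centre of its underside, z up. Starts flat on the open plate, on the -y side, turned up to about 30 degrees from the fence line. Either end may lead. Fully home it reaches from fixture y +40 to +100, so its rear 36 mm stand out of the keeper.
- finished_block: Bystander: aluminium adjuster block 30 x 60 x 12 mm with a 15 mm hole, no blue, on the bench. Origin: centre of its underside.
- centre_punch: Bystander: steel centre punch about 120 mm long (its y), 10 mm thick, lying on the plate behind the fence. Origin: under its middle.
- tyre_lever: Bystander: blue plastic tyre lever about 200 mm long (its x), 26 mm wide, up to 18 mm high, on the bench at the fixture's -y side. Origin: under its middle.
- kickstand_spring: Bystander: zinc-plated coil spring with hooked ends, 110 mm long (its x), 16 mm thick, on the bench. Origin: under its middle.
- master_link_housing: Bystander: small split steel master link housing 38 x 16 x 15 mm, on the bench. Origin: under its middle.
- float_bowl: Bystander: scratched aluminium carburettor float bowl, mouth up, about 76 mm over its ears, 34 mm high. Origin: under its middle.
Things that resemble listed ones, but are neither listed nor needed, are in the scene too. Leave any orange look-alike of the blank alone.

How it is judged (in metres and radians):
On the way:
1. the blank lies flat along the fence (within 3 mm and about 4 degrees), still clear of the pocket mouth (x of blank in the frame of nest above -0.003 m and angle between the y axis of blank and the y axis of fixture, either way round below 0.07 rad and y of blank in the frame of nest below -0.045 m and linear speed of blank below 0.1 m/s), for 0.1 s.
At the end, for the whole second after the job is handed in: The blank lies flat and at rest on the plate, fully in the corner pocket: long side within 2.5 mm of the fence, end within 3 mm of the end stop, square to the fence within about 3 degrees (x of blank in the frame of nest between -0.0025 and 0.0025 m and y of blank in the frame of nest between -0.003 and 0.003 m and angle between the y axis of blank and the y axis of fixture, either way round below 0.05 rad and z of blank in the frame of nest between -0.002 and 0.002 m and angle between blank's own z axis and vertical below 0.05 rad and linear speed of blank below 0.01 m/s); the robot touches nothing.
It fails at once if the blank is lifted off the plate or tipped up (z of blank in the frame of nest above 0.006 m or angle between blank's own z axis and vertical above 0.25 rad).
It fails at once if the arm or the gripper's body touches the blank (contact force between the arm and blank above 1 N).
It fails at once if the blank leaves the fence by more than 10 mm over the last 60 mm of its way into the pocket (y of blank in the frame of nest above -0.06 m and x of blank in the frame of nest below -0.01 m).
It fails at once if one of the other things on the fixture or bench is pushed out of place (more than 15 mm) (distance of any of finished_block, centre_punch, tyre_lever, kickstand_spring, master_link_housing, float_bowl from where it was at the start of the episode above 0.015 m).
It also fails if it takes over 54 s, if anything falls off the work surface, if the arm or the gripper's body presses on something with over 40 N, if the wrist force passes 120 N, or if a joint passes its speed limit or range.

## Working session

There is one attempt and no reset: what is moved stays moved. The work goes in short steps, Python scripts to look and compute and a shell command to move; the robot and the scene stay as the last step left them, time stands still between calls to the robot, and variables do not carry over. Pictures are saved under pics/ and viewed, and the job is handed in when it is done.

```bash
ls; mkdir -p pics
python3 - <<'E'
from rig import bot
import cv2, numpy as np
s=bot.state(); print(s)
for n in("scene","top"):
    im=bot.capture(n); cv2.imwrite(f"pics/{n}0.png",im[:,:,::-1])
    c=bot.get_calibration(n); print(n,np.round(c["K"],1).tolist(),np.round(c["T"],4).tolist())
    for q in("fence","stop","keeper","nest","blank"):
        print(q,[(np.round(d["pixel"],1).tolist(),round(d["p"],2)) for d in bot.mark_of(q,n)[:3]])
print(bot.pinch_z)
E
```

```text
pics
{'t': 0.0, 'q': array([-1.21290886e+00,  2.64754242e-01,  1.60538669e+00,  1.05785826e-05,
        1.27371209e+00, -3.68916934e-02]), 'joint_velocities': array([-9.27436069e-04,  2.12007063e-04, -9.82559680e-05, -8.73241981e-04,
       -5.84466908e-04,  1.34669216e-03]), 'joint_torque': array([-7.23943012e-04, -5.15114808e+01, -3.67317224e+01, -1.42732092e-04,
        1.30556009e-02,  2.98156874e-05]), 'ee_pos': array([ 259.35471474, -622.38219273,  229.95445534]), 'eef_rot': array([-1.36912557,  0.91500027, -0.91199108]), 'wrist_force': array([ 0.393658  ,  0.56536971, -1.08541839]), 'ft_torque': array([-0.06190338,  0.03224208, -0.03104148]), 'finger_gap': 85.6039160346249}
scene [[541.0, 0.0, 280.6], [0.0, 541.0, 208.6], [0.0, 0.0, 1.0]] [[-0.5117, 0.7316, -0.4506, 1036.4892], [0.8591, 0.4265, -0.283, 313.1749], [-0.0149, -0.5319, -0.8467, 996.943], [0.0, 0.0, 0.0, 1.0]]
fence [([242.9, 238.3], 0.97), ([152.1, 142.9], 0.43)]
stop [([293.0, 258.1], 0.62), ([276.1, 252.1], 0.36)]
keeper [([286.7, 247.5], 0.91), ([293.3, 259.1], 0.75)]
nest [([278.8, 253.0], 0.88)]
blank [([237.5, 186.9], 0.58), ([244.3, 142.8], 0.58), ([301.6, 146.7], 0.57)]
top [[466.7, 0.0, 270.8], [0.0, 466.7, 207.0], [0.0, 0.0, 1.0]] [[-0.0047, -0.9984, 0.0561, 469.7604], [-1.0, 0.0052, 0.0079, -14.0729], [-0.0082, -0.0561, -0.9984, 1082.0148], [0.0, 0.0, 0.0, 1.0]]
fence [([288.4, 167.4], 0.71)]
stop [([243.0, 181.1], 0.86), ([289.6, 171.9], 0.32)]
keeper [([252.1, 184.0], 0.7)]
nest [([256.5, 175.7], 0.76)]
blank [([297.6, 289.3], 0.85), ([348.4, 261.3], 0.72), ([323.3, 210.6], 0.67)]
18.700000000000003
```

View pics/scene0.png

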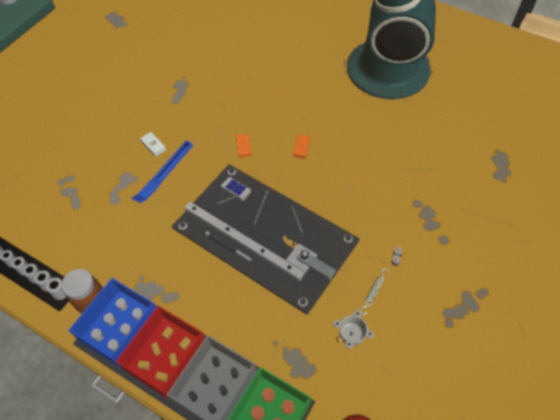

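View pics/top0.png

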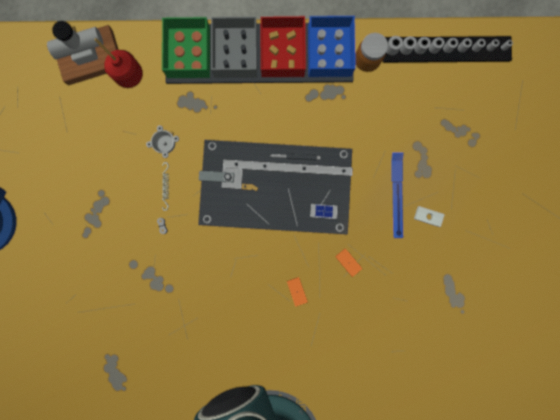

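The blank is the blue-marked bar at about (323,211) in the top view; the orange ones are look-alikes. The fence runs from (235,165) to (350,171), with the stop at (232,175). I'll crop for sub-pixel detail.

Run:
```python
import cv2
a=cv2.imread("pics/top0.png")[130:245,190:360]; cv2.imwrite("pics/topc.png",cv2.resize(a,None,fx=4.7,fy=4.7,interpolation=cv2.INTER_CUBIC))
a=cv2.imread("pics/scene0.png")[160:315,165:365]; cv2.imwrite("pics/scenec.png",cv2.resize(a,None,fx=3.8,fy=3.8,interpolation=cv2.INTER_CUBIC))
```

```text
(no output)
```

View pics/topc.png

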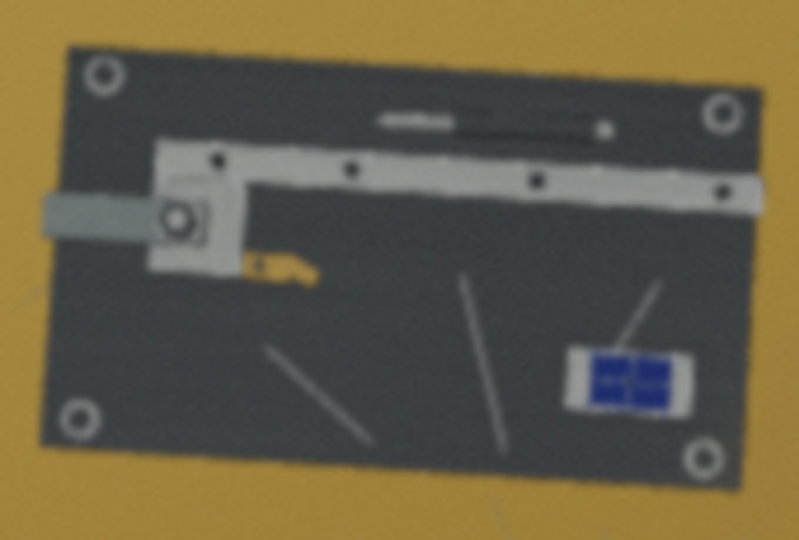

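View pics/scenec.png

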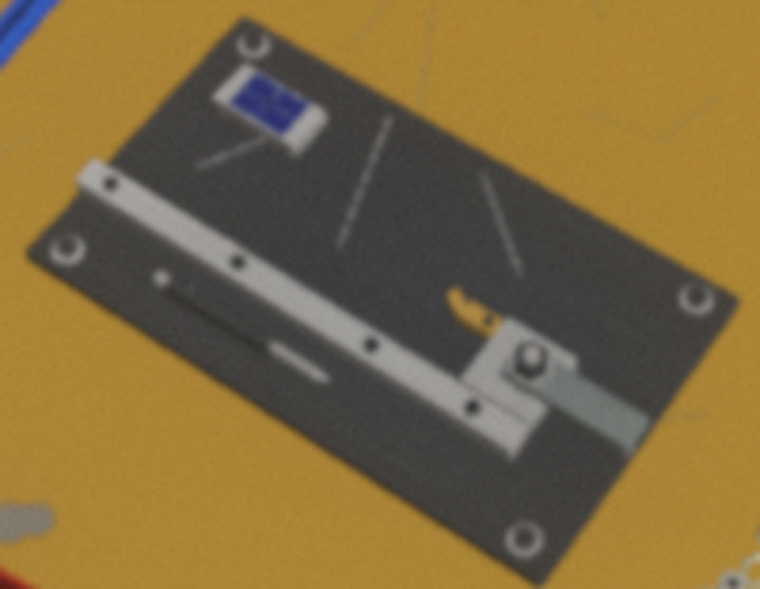

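```bash
cat > h.py <<'E'
import numpy as np, cv2
from scipy.optimize import least_squares
from rig import bot
C={n:bot.get_calibration(n) for n in("top","scene")}
def proj(P,n):
    T=np.linalg.inv(C[n]["T"]); P=np.atleast_2d(P)
    c=P@T[:3,:3].T+T[:3,3]; u=c@np.array(C[n]["K"]).T; return u[:,:2]/u[:,2:]
def ray(px,n,z):
    K=np.array(C[n]["K"]);T=np.array(C[n]["T"])
    d=T[:3,:3]@np.linalg.solve(K,[px[0],px[1],1]); o=T[:3,3]; return o+d*(z-o[2])/d[2]
def Rz(a): return np.array([[np.cos(a),-np.sin(a),0],[np.sin(a),np.cos(a),0],[0,0,1]])
def uncrop(p,x0,y0,f): p=np.array(p,float); return np.array([x0,y0])+(p+.5)/f-.5
def w(p,F): return np.atleast_2d(p)@Rz(F[2]).T+[F[0],F[1],0]
def f(p,F): return (np.atleast_2d(p)-[F[0],F[1],0])@Rz(F[2])
E
cat > fit.py <<'E'
from h import *
B=[[100,175,16],[100,-130,16],[-70,-130,16],[-70,175,16]]
P=[[115,195,10],[115,-150,10],[-85,-150,10],[-85,195,10]]
top=uncrop([(104,76),(722,114),(704,459),(80,419),(70,46),(763,90),(740,490),(42,446)],190,130,4.7)
sc=uncrop([(525,540),(68,249),(252,43),(696,299),(541,585),(28,254),(243,16),(738,301)],165,160,3.8)
W=np.array(B+P,float)
def res(F,obs): return np.concatenate([(proj(w(W,F),n)-o).ravel() for n,o in obs])
for obs in([("top",top)],[("scene",sc)],[("top",top),("scene",sc)]):
    r=least_squares(res,[600,-30,0],args=(obs,)); print(obs[0][0],len(obs),r.x,np.degrees(r.x[2]),np.sqrt(np.mean(r.fun**2)))
F=r.x; np.save("F.npy",F)
bt=uncrop([(567,347),(694,355),(690,418),(563,410)],190,130,4.7)
for p in bt: print(np.round(f(ray(p,"top",22),F),1))
bs=uncrop([(244,63),(328,114),(297,145),(213,98)],165,160,3.8)
for p in bs: print("s",np.round(f(ray(p,"scene",22),F),1))
E
python3 fit.py
```

```text
top 1 [ 5.60874119e+02 -3.76324332e+01 -6.84672298e-02] -3.9228833016912548 0.4869315550565069
scene 1 [ 5.62903277e+02 -3.69546947e+01 -7.01909325e-02] -4.021644190613505 0.5101191637769839
top 2 [ 5.61887545e+02 -3.73318568e+01 -6.95365855e-02] -3.9841528721418564 0.6005335190563674
[[-20.9 -59.8  22. ]]
[[ -20.8 -121.3   22. ]]
[[ -51.3 -121.1   22. ]]
[[-51.4 -59.7  22. ]]
s [[ -51.1 -121.7   22. ]]
s [[-49.7 -59.8  22. ]]
s [[-22.7 -61.7  22. ]]
s [[ -21.4 -121.3   22. ]]
```

```bash
cat > go.py <<'E'
import sys
from h import *
from scipy.spatial.transform import Rotation as R
F=np.load("F.npy")
def rep(tf=None):
    s=bot.state(); Rm=R.from_rotvec(s["eef_rot"]).as_matrix(); p=s["ee_pos"]
    jx=Rz(F[2]).T@Rm
    print("t",round(s["t"],2),"tcp fix",np.round(f(p,F)[0],1),"gap",round(float(s["finger_gap"]),1),"F(fix)",np.round(Rz(F[2]).T@s["wrist_force"],1))
    print("tool axes in fix cols x,y,z:",np.round(jx,3).tolist())
    # desired: tool y=-z ; tool x along +/-fix y
    for sg in(1,-1):
        x=np.array([0,sg,0.]);y=np.array([0,0,-1.]);D=np.c_[x,y,np.cross(x,y)]
        print("turn(deg, tool)",sg,np.round(np.degrees(R.from_matrix(jx.T@D).as_rotvec()),2))
    if tf is not None: print("shift tool to target",np.round(Rm.T@(w(tf,F)[0]-p),1))
if __name__=="__main__": rep(np.array([float(a) for a in sys.argv[1:4]]) if len(sys.argv)>3 else None)
E
python3 go.py -75 -90 80
```

```text
t 0.6 tcp fix [-260.8 -605.4  231.3] gap 85.3 F(fix) [-0.5  0.4  0.1]
tool axes in fix cols x,y,z: [[0.448, 0.0, 0.894], [-0.894, -0.0, 0.448], [0.0, -1.0, -0.0]]
turn(deg, tool) 1 [ 1.000e-02 -1.534e+02  0.000e+00]
turn(deg, tool) -1 [-0.  26.6  0. ]
shift tool to target [-377.6  151.3  397. ]
```

```bash
python3 -m crank '0 9 0 0 0 0 0.2; 0 9 0 0 0 0 0.2; 0 8.6 0 0 0 0 0.2; 0 0 0 -40 0 0 0.2; 0 0 0 -50 0 20 0.2' 20; python3 go.py -75 -90 80
```

```text
t: 1.23
ee_pos: [285.0, -534.5, 231.1]
eef_rot: [-1.174, 1.262, -1.262]
wrist_force: [0.6, -0.5, 0.2]
finger_gap: 17.1
t 1.23 tcp fix [-241.6 -515.2  231.1] gap 17.1 F(fix) [ 0.6 -0.5  0.2]
tool axes in fix cols x,y,z: [[-0.003, -0.0, 1.0], [-1.0, -0.0, -0.003], [0.0, -1.0, -0.0]]
turn(deg, tool) 1 [-1.0000e-02  1.7985e+02  2.0000e-02]
turn(deg, tool) -1 [ 0.01 -0.15  0.01]
shift tool to target [-425.7  151.   165.5]
```

```bash
python3 -m crank '0 0 0 -50 10 20 0.2; 0 0 0 -50 10 20 0.2; 0 0 0 -50 10 20 0.2; 0 0 0 -50 10 20 0.2; 0 0 0 -50 10 20 0.2' && python3 -m crank '0 0 0 -50 20 20 0.2; 0 0 0 -50 20 20 0.2; 0 0 0 -40 20 15 0.2; 0 0 0 -30 20 8 0.2; 0 0 0 0 0 0 0.2'; python3 go.py -75 -90 12.5
```

```text
t: 1.85
ee_pos: [403.6, -290.8, 181.4]
eef_rot: [-1.175, 1.259, -1.261]
wrist_force: [0.5, 1.1, -0.2]
finger_gap: 16.7
t: 2.48
ee_pos: [476.5, -124.9, 99.7]
eef_rot: [-1.179, 1.261, -1.255]
wrist_force: [-0.6, 0.7, -0.2]
finger_gap: 17.0
t 2.48 tcp fix [-79.1 -93.2  99.7] gap 17.0 F(fix) [-0.6  0.6 -0.2]
tool axes in fix cols x,y,z: [[0.004, -0.003, 1.0], [-1.0, 0.001, 0.004], [-0.001, -1.0, -0.003]]
turn(deg, tool) 1 [-9.000e-02 -1.798e+02 -3.100e-01]
turn(deg, tool) -1 [ 0.2   0.2  -0.06]
shift tool to target [-3.1 87.2  4.4]
```

```bash
python3 -m crank '0 0.2 0 -3 25 0 0.2; 0 0 0 0 25 0 0.2; 0 0 0 0 20 0 0.2; 0 0 0 0 9 0 0.2; 0 0 0 0 0 0 0.2'; python3 go.py -75 -90 12.5
python3 - <<'E'
from rig import bot
import cv2
for n,(r,c) in dict(top=(130,190),scene=(130,165)).items():
    a=bot.capture(n)[r:r+130,c:c+190,::-1]; cv2.imwrite(f"pics/{n}1.png",cv2.resize(a,None,fx=4,fy=4,interpolation=cv2.INTER_CUBIC))
E
```

```text
t: 3.1
ee_pos: [477.6, -124.7, 22.4]
eef_rot: [-1.174, 1.264, -1.263]
wrist_force: [-0.6, -0.1, -0.4]
finger_gap: 17.0
t 3.1 tcp fix [-78.  -93.   22.4] gap 17.0 F(fix) [-0.6 -0.2 -0.4]
tool axes in fix cols x,y,z: [[-0.004, -0.0, 1.0], [-1.0, -0.0, -0.004], [0.0, -1.0, -0.0]]
turn(deg, tool) 1 [-1.0000e-02  1.7976e+02  3.0000e-02]
turn(deg, tool) -1 [ 0.02 -0.24  0.  ]
shift tool to target [-3.   9.9  3. ]
```

View pics/scene1.png

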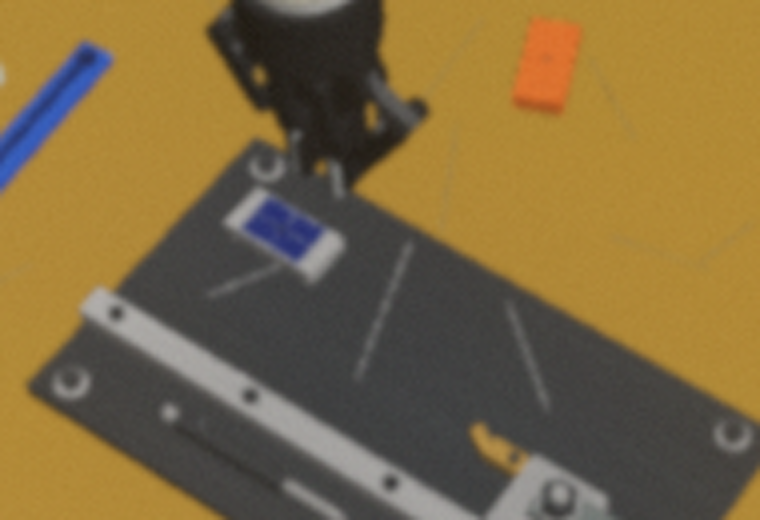

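View pics/top1.png

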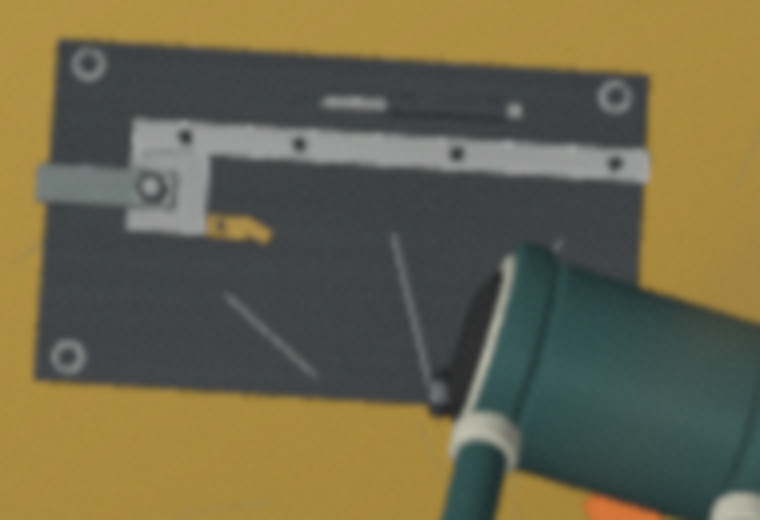

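The fingertips, at about (315,180) in the scene crop, stand just in front of the blank's long side and clear of the bolt head at (267,165). The top view is blocked by the arm. I'll lower and push gently.

```bash
python3 -m crank '0 -0.2 0 -2 5 0 0.2; 0 0 0 -1 4 0 0.2; 0 0 0 0 0 6 0.2; 0 0 0 0 0 6 0.2; 0 0 0 0 0 6 0.2'; python3 go.py 8 -90 12.5
```

```text
t: 3.82
ee_pos: [496.6, -122.3, 13.4]
eef_rot: [-1.176, 1.26, -1.26]
wrist_force: [-1.6, 0.8, 0.5]
finger_gap: 16.9
t 3.83 tcp fix [-59.2 -89.3  13.4] gap 16.9 F(fix) [-1.7  0.7  0.5]
tool axes in fix cols x,y,z: [[0.0, 0.0, 1.0], [-1.0, -0.0, 0.0], [0.0, -1.0, 0.0]]
turn(deg, tool) 1 [ 1.0000e-02 -1.7998e+02  1.0000e-02]
turn(deg, tool) -1 [-0.01  0.02  0.01]
shift tool to target [ 0.7  0.9 67.2]
```

```bash
python3 -m crank '0 0 0 0 0.5 6 0.2; 0 0 0 0 0 6 0.2; 0 0 0 0 0 6 0.2; 0 0 0 0 0 6 0.2; 0 0 0 0 0 6 0.2';python3 -m crank '0 0 0 0 0 5 0.2; 0 0 0 0 0 5 0.2; 0 0 0 0 0 5 0.2; 0 0 0 0 0 0 0.2'; python3 go.py 8 -90 12.5;  python3 - <<'E'
from rig import bot
import cv2
for n,(r,c) in dict(scene=(130,165)).items():
    a=bot.capture(n)[r:r+130,c:c+190,::-1]; cv2.imwrite(f"pics/{n}2.png",cv2.resize(a,None,fx=4,fy=4,interpolation=cv2.INTER_CUBIC))
E
```

```text
t: 4.45
ee_pos: [526.3, -124.4, 12.7]
eef_rot: [-1.175, 1.26, -1.26]
wrist_force: [-1.1, 0.0, -0.3]
finger_gap: 17.4
t: 4.95
ee_pos: [541.7, -125.5, 13.0]
eef_rot: [-1.175, 1.259, -1.261]
wrist_force: [0.5, -0.2, 0.1]
finger_gap: 17.4
t 4.95 tcp fix [-14.  -89.4  13. ] gap 17.4 F(fix) [ 0.5 -0.1  0.1]
tool axes in fix cols x,y,z: [[0.0, 0.001, 1.0], [-1.0, -0.0, 0.0], [0.0, -1.0, 0.001]]
turn(deg, tool) 1 [ 2.0000e-02 -1.7999e+02  1.0000e-01]
turn(deg, tool) -1 [-0.06  0.01  0.01]
shift tool to target [ 0.6  0.6 22. ]
```

View pics/scene2.png

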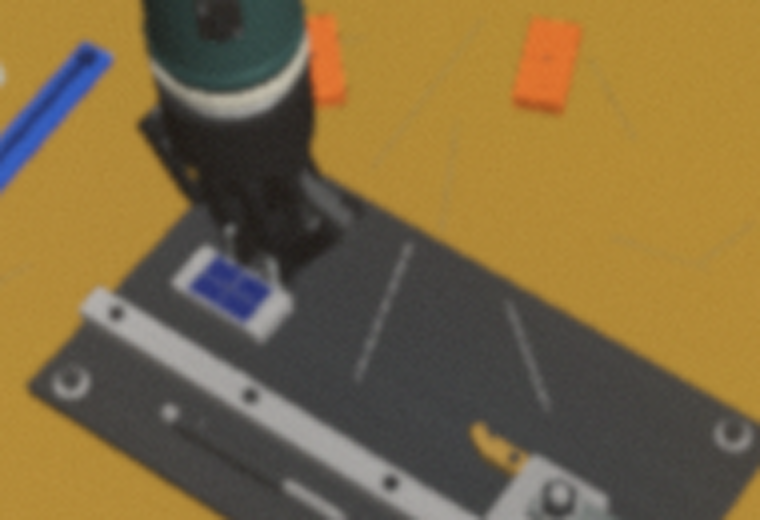

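The blank moves squarely ahead of the two tips, still parallel to the fence, with a gap of about 20 mm. I'll continue slowly until the force rises.

```bash
python3 -m crank '0 0 0 0 0 4 0.2; 0 0 0 0 0 4 0.2; 0 0 0 0 0 4 0.2; 0 0 0 0 0 4 0.2; 0 0 0 0 0 2 0.2'; python3 go.py 8 -90 12.5;python3 -m crank '0 0 0 0 0 1.5 0.2; 0 0 0 0 0 1 0.2; 0 0 0 0 0 0 0.2'; python3 go.py
```

```text
t: 5.62
ee_pos: [559.2, -126.7, 12.8]
eef_rot: [-1.175, 1.26, -1.26]
wrist_force: [-2.6, 0.4, 1.1]
finger_gap: 16.9
t 5.62 tcp fix [  3.5 -89.3  12.8] gap 16.9 F(fix) [-2.6  0.2  1.1]
tool axes in fix cols x,y,z: [[0.0, 0.0, 1.0], [-1.0, -0.0, 0.0], [0.0, -1.0, 0.0]]
turn(deg, tool) 1 [ 0.0000e+00 -1.7999e+02  1.0000e-02]
turn(deg, tool) -1 [-0.01  0.01  0.  ]
shift tool to target [0.7 0.3 4.5]
t: 6.0
ee_pos: [561.5, -126.8, 12.8]
eef_rot: [-1.175, 1.26, -1.26]
wrist_force: [-1.5, -0.1, -0.4]
finger_gap: 17.2
t 6.0 tcp fix [  5.8 -89.3  12.8] gap 17.2 F(fix) [-1.5 -0.2 -0.4]
tool axes in fix cols x,y,z: [[0.0, 0.0, 1.0], [-1.0, -0.0, 0.0], [0.0, -1.0, 0.0]]
turn(deg, tool) 1 [ 0.0e+00 -1.8e+02  4.0e-02]
turn(deg, tool) -1 [-0.02  0.    0.  ]
```

```bash
for i in 1; do python3 -m crank '0 0 0 0 0 1 0.2; 0 0 0 0 0 1 0.2; 0 0 0 0 0 0 0.2' | grep force; python3 -m crank '0 0 0 0 0 1 0.2; 0 0 0 0 0 0 0.2' | grep force;  done; python3 go.py
```

```text
wrist_force: [-1.0, -0.6, 0.0]
wrist_force: [-1.1, -0.2, 1.1]
t 6.62 tcp fix [  8.8 -89.3  12.8] gap 17.0 F(fix) [-1.  -0.3  1.1]
tool axes in fix cols x,y,z: [[0.0, 0.0, 1.0], [-1.0, -0.0, 0.0], [0.0, -1.0, 0.0]]
turn(deg, tool) 1 [ 0.0e+00 -1.8e+02  3.0e-02]
turn(deg, tool) -1 [-0.02  0.    0.  ]
```

```bash
python3 -m crank '0 0 0 0 0 1 0.2; 0 0 0 0 0 0 0.2' | grep force; python3 -m crank '0 0 0 0 0 1 0.2; 0 0 0 0 0 0 0.2' | grep force; python3 -m crank '0 0 0 0 0 1 0.2; 0 0 0 0 0 0 0.2' | grep force;   python3 go.py;  python3 - <<'E'
from rig import bot
import cv2
for n,(r,c) in dict(scene=(160,165)).items():
    a=bot.capture(n)[r:r+130,c:c+190,::-1]; cv2.imwrite(f"pics/{n}3.png",cv2.resize(a,None,fx=4,fy=4,interpolation=cv2.INTER_CUBIC))
E
```

```text
wrist_force: [-0.9, 0.5, 0.7]
wrist_force: [-5.2, 0.3, 3.6]
wrist_force: [-7.0, 0.0, 5.8]
t 7.38 tcp fix [ 10.  -89.3  12.6] gap 17.0 F(fix) [-7.  -0.5  5.8]
tool axes in fix cols x,y,z: [[0.0, -0.003, 1.0], [-1.0, 0.0, 0.0], [-0.0, -1.0, -0.003]]
turn(deg, tool) 1 [-2.0000e-02 -1.7998e+02 -3.1000e-01]
turn(deg, tool) -1 [ 0.2   0.01 -0.01]
```

View pics/scene3.png

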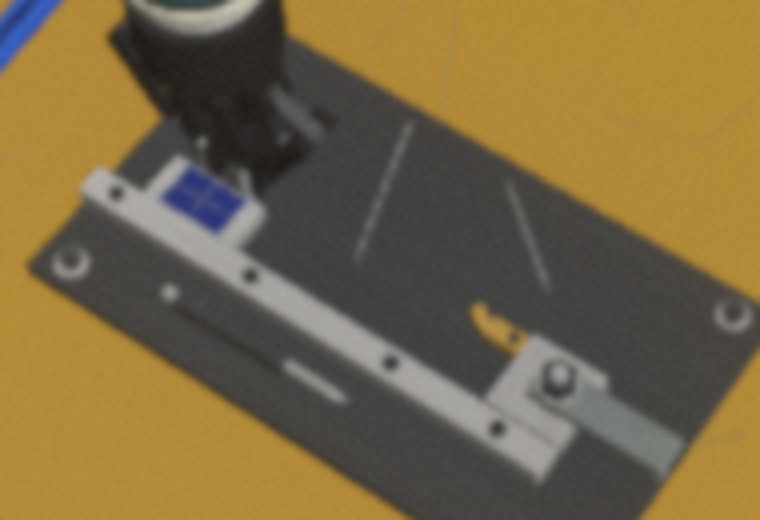

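```bash
python3 -m crank '0 0 0 0 0 -6 0.2; 0 0 0 0 0 -12 0.2; 0 0 0 0 -20 0 0.2; 0 0 0 0 -25 0 0; 0 0 0 30 0 20 0' && python3 -m crank '0 0 0 28 0 20 0; 0 0 0 0 0 4 0; 0 0 0 0 0 0 0'; python3 go.py 34 -146 13;  python3 - <<'E'
from rig import bot
import cv2
for n,(r,c) in dict(top=(130,190),scene=(160,165)).items():
    a=bot.capture(n)[r:r+130,c:c+190,::-1]; cv2.imwrite(f"pics/{n}4.png",cv2.resize(a,None,fx=4,fy=4,interpolation=cv2.INTER_CUBIC))
E
```

```text
t: 8.05
ee_pos: [567.9, -156.4, 60.0]
eef_rot: [-1.174, 1.256, -1.261]
wrist_force: [1.1, -0.4, -0.2]
finger_gap: 0.6
t: 8.43
ee_pos: [588.8, -186.5, 57.5]
eef_rot: [-1.175, 1.261, -1.26]
wrist_force: [-0.5, 0.3, 0.7]
finger_gap: 0.4
t 8.43 tcp fix [  37.2 -147.    57.5] gap 0.4 F(fix) [-0.5  0.3  0.7]
tool axes in fix cols x,y,z: [[-0.0, -0.0, 1.0], [-1.0, 0.0, -0.0], [-0.0, -1.0, -0.0]]
turn(deg, tool) 1 [4.0000e-02 1.7998e+02 4.0000e-02]
turn(deg, tool) -1 [ 0.03 -0.02 -0.03]
shift tool to target [-1.  44.5 -3.1]
```

View pics/scene4.png

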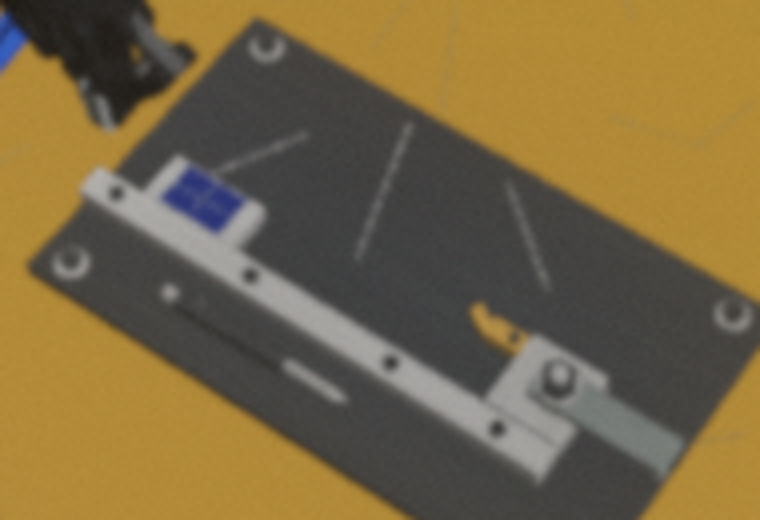

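View pics/top4.png

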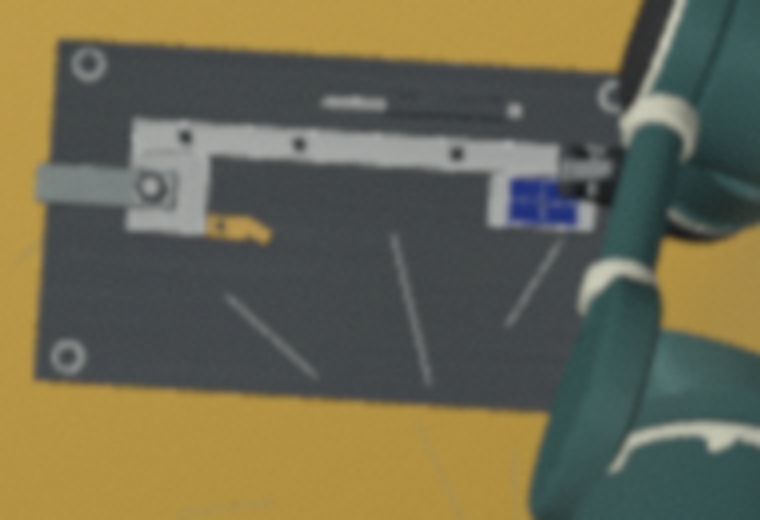

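The blank sits flush on the fence, at about (540,200) in the top crop, and the closed fingers hang off its -y end. I'll lower there.

```bash
python3 -m crank '0 0 0 0 15 -4 0; 0 0 0 0 15 0 0; 0 0 0 0 10 0 0; 0 0 0 0 4 0 0; 0 0 0 0 0 0 0'; python3 go.py 33 -146 13
python3 - <<'E'
from rig import bot
import cv2
for n,(r,c) in dict(scene=(150,165)).items():
    a=bot.capture(n)[r:r+65,c:c+95,::-1]; cv2.imwrite(f"pics/{n}5.png",cv2.resize(a,None,fx=8,fy=8,interpolation=cv2.INTER_CUBIC))
E
```

```text
t: 9.15
ee_pos: [585.0, -186.5, 13.2]
eef_rot: [-1.176, 1.261, -1.26]
wrist_force: [-0.1, 1.2, 0.4]
finger_gap: -0.1
t 9.15 tcp fix [  33.4 -147.2   13.2] gap -0.1 F(fix) [-0.2  1.2  0.4]
tool axes in fix cols x,y,z: [[0.0, -0.001, 1.0], [-1.0, 0.0, 0.0], [-0.0, -1.0, -0.001]]
turn(deg, tool) 1 [-2.0e-02 -1.8e+02 -7.0e-02]
turn(deg, tool) -1 [ 0.04  0.   -0.01]
shift tool to target [-1.2  0.2 -0.4]
```

View pics/scene5.png

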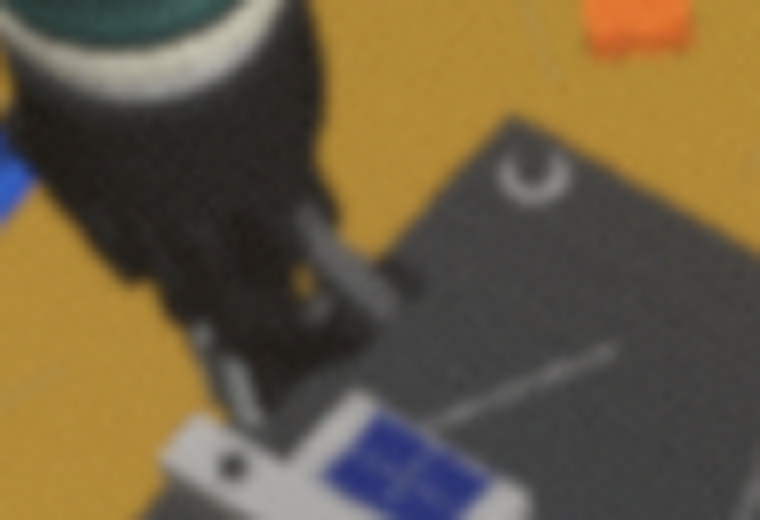

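```bash
python3 -m crank '0 0 0 -4 0 0 0; 0 0 0 -5 0 0 0; 0 0 0 -5 0 0 0; 0 0 0 -5 0 0 0; 0 0 0 -5 0 0 0';python3 -m crank '0 0 0 -5 0 0 0; 0 0 0 -5 0 0 0; 0 0 0 -5 0 0 0; 0 0 0 -5 0 0 0; 0 0 0 0 0 0 0'; python3 go.py
python3 - <<'E'
from rig import bot
import cv2
for n,(r,c) in dict(top=(140,230),scene=(160,165)).items():
    a=bot.capture(n)[r:r+87,c:c+125,::-1]; cv2.imwrite(f"pics/{n}6.png",cv2.resize(a,None,fx=6,fy=6,interpolation=cv2.INTER_CUBIC))
E
```

```text
t: 9.82
ee_pos: [587.1, -162.6, 14.0]
eef_rot: [-1.176, 1.259, -1.261]
wrist_force: [-0.3, -1.4, 1.1]
finger_gap: -0.0
t: 10.45
ee_pos: [588.4, -142.1, 13.8]
eef_rot: [-1.175, 1.26, -1.26]
wrist_force: [0.6, -0.3, 1.0]
finger_gap: 0.4
t 10.45 tcp fix [  33.7 -102.7   13.8] gap 0.4 F(fix) [ 0.6 -0.2  1. ]
tool axes in fix cols x,y,z: [[0.0, 0.0, 1.0], [-1.0, 0.0, 0.0], [-0.0, -1.0, 0.0]]
turn(deg, tool) 1 [-4.0000e-02 -1.7998e+02  1.0000e-02]
turn(deg, tool) -1 [-0.01  0.02 -0.02]
```

View pics/scene6.png

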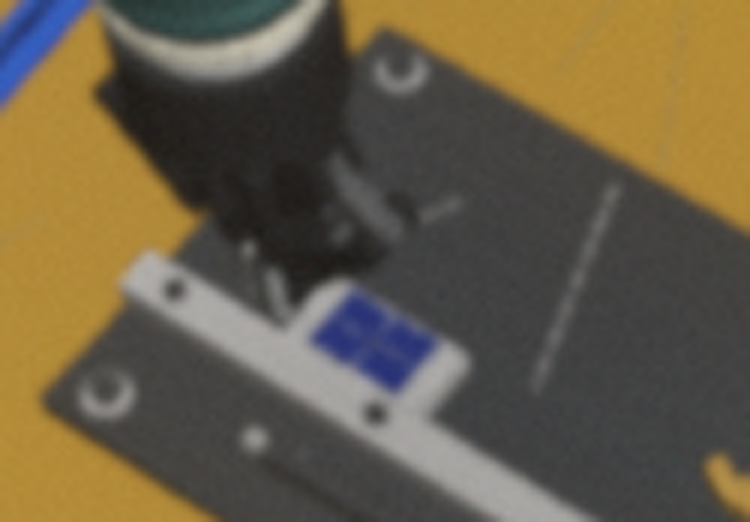

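View pics/top6.png

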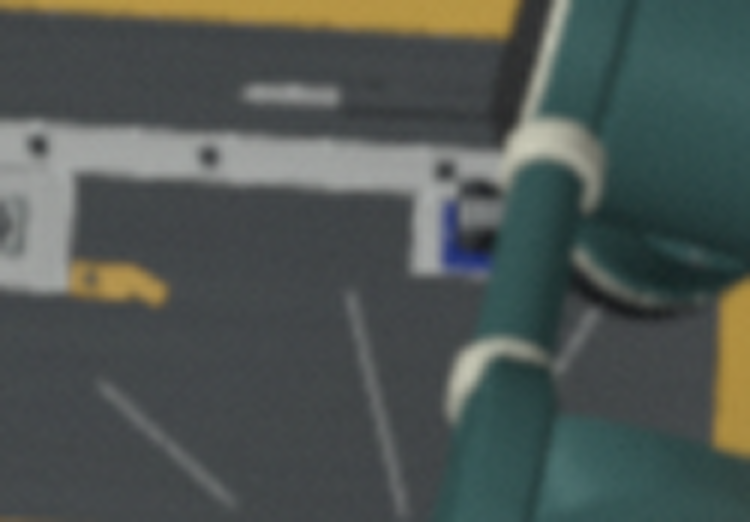

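The blank slides along the fence, flush in both views. Continuing.

```bash
python3 -m crank '0 0 0 -5 0.6 0 0; 0 0 0 -5 0 0 0; 0 0 0 -5 0 0 0; 0 0 0 -5 0 0 0; 0 0 0 -5 0 0 0';python3 -m crank '0 0 0 -5 0 0 0; 0 0 0 -5 0 0 0; 0 0 0 -5 0 0 0; 0 0 0 -5 0 0 0; 0 0 0 0 0 0 0'; python3 go.py
python3 - <<'E'
from rig import bot
import cv2
for n,(r,c) in dict(scene=(170,185)).items():
    a=bot.capture(n)[r:r+87,c:c+125,::-1]; cv2.imwrite(f"pics/{n}7.png",cv2.resize(a,None,fx=6,fy=6,interpolation=cv2.INTER_CUBIC))
E
```

```text
t: 11.18
ee_pos: [590.0, -117.7, 13.4]
eef_rot: [-1.176, 1.26, -1.26]
wrist_force: [-1.2, -5.7, 4.6]
finger_gap: 0.0
t: 11.8
ee_pos: [591.4, -97.2, 13.3]
eef_rot: [-1.175, 1.26, -1.26]
wrist_force: [-1.6, -2.5, 3.6]
finger_gap: -0.2
t 11.8 tcp fix [ 33.6 -57.7  13.3] gap -0.2 F(fix) [-1.4 -2.6  3.6]
tool axes in fix cols x,y,z: [[0.0, 0.0, 1.0], [-1.0, 0.0, 0.0], [-0.0, -1.0, 0.0]]
turn(deg, tool) 1 [-3.0000e-02 -1.7997e+02  0.0000e+00]
turn(deg, tool) -1 [-0.    0.03 -0.02]
```

View pics/scene7.png

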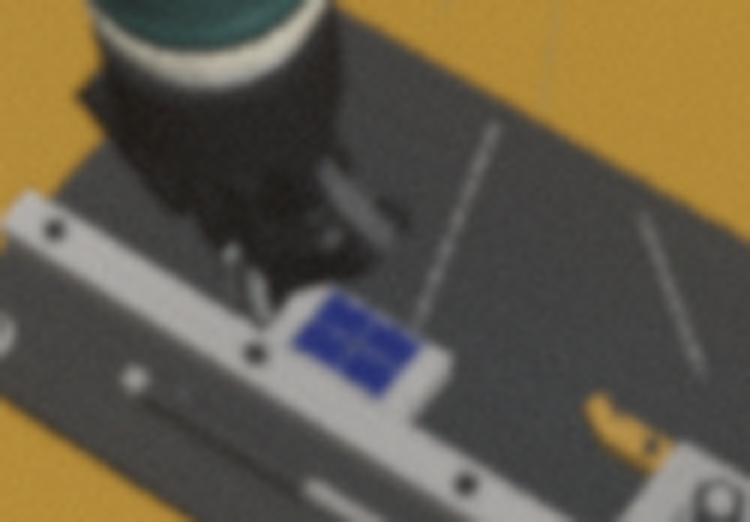

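```bash
cat > blank.py <<'E'
import sys
from h import *
F=np.load("F.npy")
def meas(cam):
    im=bot.capture(cam)[:,:,::-1].astype(int)
    b,g,r=im[...,0],im[...,1],im[...,2]
    m=((b>r+35)&(b>g+35)).astype(np.uint8)
    n,l,st,ce=cv2.connectedComponentsWithStats(m)
    for i in range(1,n):
        c=f(ray(ce[i],cam,22),F)[0]
        if st[i,4]>25 and -70<c[0]<60 and -150<c[1]<120:
            ys,xs=np.nonzero(l==i)
            P=np.array([f(ray((x,y),cam,22),F)[0,:2] for x,y in zip(xs,ys)],np.float32)
            rc=cv2.minAreaRect(P); ev,V=np.linalg.eigh(np.cov(P.T)); v=V[:,1]; v=v*np.sign(v[1])
            print(cam,"c",np.round(c,1),"n",st[i,4],"rect",np.round(rc[0],1),np.round(rc[1],1),round(rc[2],1),"pca yaw",round(np.degrees(np.arctan2(-v[0],v[1])),1))
for c in sys.argv[1:] or ["scene"]: meas(c)
E
python3 blank.py scene
```

```text
scene c [ 34.1 -16.3  22. ] n 184 rect [ 33.8 -16.2] [24.8 37.6] 0.6 pca yaw -1.2
```

```bash
python3 -m crank '0 0 0 -5 0 0 0; 0 0 0 -5 0 0 0; 0 0 0 -5 0 0 0; 0 0 0 -5 0 0 0; 0 0 0 -5 0 0 0';python3 -m crank '0 0 0 -5 0 0 0; 0 0 0 -5 0 0 0; 0 0 0 0 0 0 0'; python3 go.py;  python3 blank.py scene top
```

```text
t: 12.52
ee_pos: [593.2, -72.5, 13.2]
eef_rot: [-1.175, 1.26, -1.26]
wrist_force: [-1.3, -3.9, 4.0]
finger_gap: 0.0
t: 12.9
ee_pos: [593.9, -62.1, 13.1]
eef_rot: [-1.175, 1.26, -1.26]
wrist_force: [-0.9, -0.6, 2.0]
finger_gap: -0.0
t 12.9 tcp fix [ 33.6 -22.5  13.1] gap -0.0 F(fix) [-0.9 -0.6  2. ]
tool axes in fix cols x,y,z: [[0.0, 0.0, 1.0], [-1.0, 0.001, 0.0], [-0.001, -1.0, 0.0]]
turn(deg, tool) 1 [-6.0000e-02 -1.7998e+02  0.0000e+00]
turn(deg, tool) -1 [-0.    0.02 -0.04]
scene c [34.  19.5 22. ] n 188 rect [33.8 19.5] [37.3 24.4] 89.5 pca yaw -1.8
```

```bash
python3 -m crank '0 0 0 -5 0 0 0; 0 0 0 -5 0 0 0; 0 0 0 -5 0 0 0; 0 0 0 -5 0 0 0; 0 0 0 0 0 0 0'; python3 blank.py scene; python3 -m crank '0 0 0 -5 0 0 0; 0 0 0 -5 0 0 0; 0 0 0 -4 0 0 0; 0 0 0 -4 0 0 0; 0 0 0 0 0 0 0'; python3 go.py;  python3 blank.py scene top
python3 - <<'E'
from rig import bot
import cv2
for n,(r,c) in dict(top=(140,220),scene=(190,205)).items():
    a=bot.capture(n)[r:r+87,c:c+125,::-1]; cv2.imwrite(f"pics/{n}8.png",cv2.resize(a,None,fx=6,fy=6,interpolation=cv2.INTER_CUBIC))
E
```

```text
t: 13.62
ee_pos: [595.0, -42.1, 12.9]
eef_rot: [-1.176, 1.261, -1.259]
wrist_force: [-0.2, 0.1, 0.2]
finger_gap: 0.2
scene c [33.9 39.9 22. ] n 190 rect [33.8 39.4] [37.9 24.3] 89.5 pca yaw -1.2
t: 14.3
ee_pos: [596.5, -24.5, 13.2]
eef_rot: [-1.175, 1.26, -1.26]
wrist_force: [-0.9, 0.4, -0.1]
finger_gap: 0.2
t 14.3 tcp fix [33.7 15.2 13.2] gap 0.2 F(fix) [-0.9  0.3 -0.1]
tool axes in fix cols x,y,z: [[0.0, 0.0, 1.0], [-1.0, 0.0, 0.0], [-0.0, -1.0, 0.0]]
turn(deg, tool) 1 [-2.0000e-02 -1.7998e+02  1.0000e-02]
turn(deg, tool) -1 [-0.01  0.02 -0.02]
scene c [34.  57.5 22. ] n 191 rect [34.1 57.5] [24.3 37.4] 0.2 pca yaw 0.1
```

View pics/scene8.png

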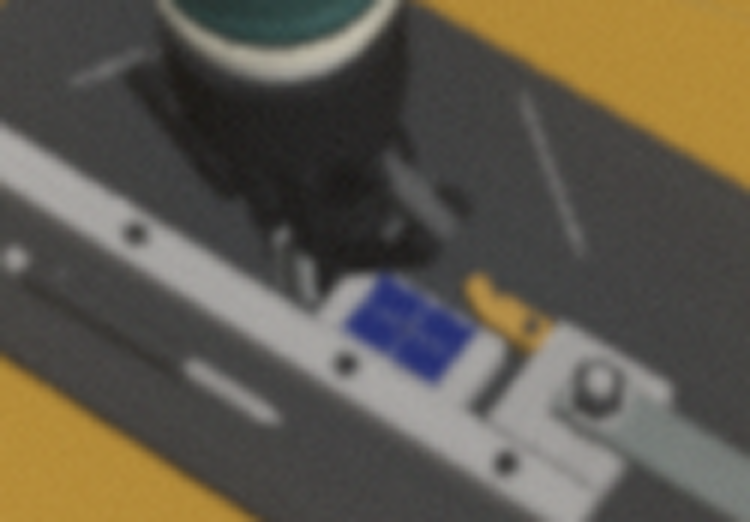

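View pics/top8.png

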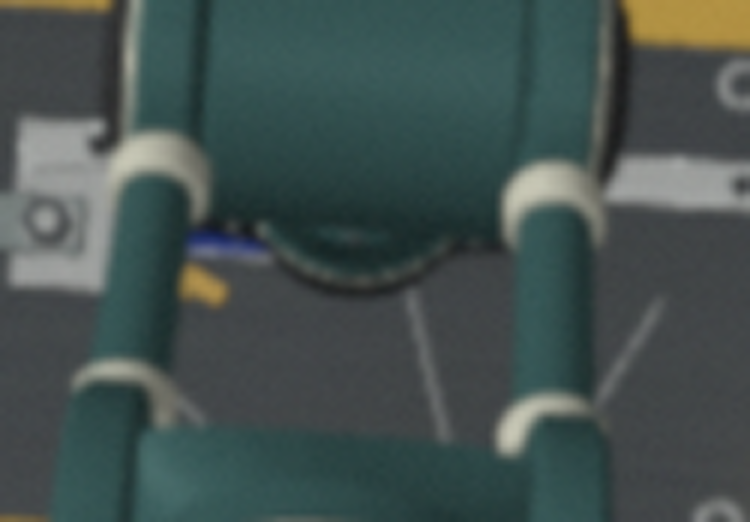

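The blank is about 12 mm short of the stop. It lies in the keeper mouth, flush on the fence. I'll go on in small steps, watching the force.

```bash
python3 -m crank '0 0 0 -3 0 0 0; 0 0 0 -3 0 0 0; 0 0 0 -2 0 0 0; 0 0 0 0 0 0 0'; python3 -m crank '0 0 0 -1 0 0 0; 0 0 0 -1 0 0 0;0 0 0 0 0 0 0'|grep force;  python3 -m crank '0 0 0 -1 0 0 0; 0 0 0 0 0 0 0'|grep force;  python3 -m crank '0 0 0 -1 0 0 0; 0 0 0 0 0 0 0'|grep force; python3 go.py;  python3 blank.py scene
```

```text
t: 15.0
ee_pos: [597.0, -16.8, 13.2]
eef_rot: [-1.176, 1.26, -1.26]
wrist_force: [-0.1, 0.6, -0.7]
finger_gap: -0.1
wrist_force: [-0.5, -1.1, -0.6]
wrist_force: [0.7, -1.6, 0.4]
wrist_force: [-0.4, -1.4, -0.3]
t 15.88 tcp fix [33.6 26.8 13.2] gap -0.3 F(fix) [-0.3 -1.5 -0.3]
tool axes in fix cols x,y,z: [[0.0, 0.0, 1.0], [-1.0, 0.0, 0.0], [-0.0, -1.0, 0.0]]
turn(deg, tool) 1 [  -0.   -179.99    0.  ]
turn(deg, tool) -1 [-0.    0.01 -0.  ]
scene c [34.2 68.7 22. ] n 196 rect [34.2 68.6] [37.5 24.1] 89.1 pca yaw -0.4
```

```bash
python3 -m crank '0 0 0 -1 0 0 0; 0 0 0 0 0 0 0'|grep force;  python3 -m crank '0 0 0 -1 0 0 0; 0 0 0 0 0 0 0'|grep force;  python3 -m crank '0 0 0 -1 0 0 0; 0 0 0 0 0 0 0'|grep force; python3 go.py;  python3 blank.py scene
```

```text
wrist_force: [-0.4, -3.4, -0.9]
wrist_force: [-1.2, -7.2, 0.1]
wrist_force: [-0.7, -11.2, 0.1]
t 16.68 tcp fix [33.7 27.6 13.2] gap 0.2 F(fix) [  0.  -11.2   0.1]
tool axes in fix cols x,y,z: [[0.001, -0.0, 1.0], [-1.0, -0.003, 0.001], [0.003, -1.0, -0.0]]
turn(deg, tool) 1 [   0.27 -179.95   -0.  ]
turn(deg, tool) -1 [0.   0.05 0.17]
scene c [34.1 69.  22. ] n 195 rect [34.2 68.8] [37.8 24.1] 89.1 pca yaw -2.3
```

Force rises against the stop, so the blank is home endwise. I'll back off, clear the arm and inspect.

```bash
python3 -m crank '0 0 0 4 0 0 0; 0 0 0 12 0 0 0; 0 0 0 0 -20 0 0; 0 0 0 0 -40 0 0; 0 0 0 20 -10 -50 0';python3 -m crank '0 0 0 0 -10 -55 0; 0 0 0 0 0 -55 0; 0 0 0 0 0 -20 0;0 0 0 0 0 0 0'; python3 go.py;  python3 blank.py scene top
python3 - <<'E'
from rig import bot
import cv2
for n,(r,c) in dict(top=(140,200),scene=(190,225)).items():
    a=bot.capture(n)[r:r+65,c:c+95,::-1]; cv2.imwrite(f"pics/{n}9.png",cv2.resize(a,None,fx=8,fy=8,interpolation=cv2.INTER_CUBIC))
E
```

```text
t: 17.35
ee_pos: [551.4, -42.5, 89.1]
eef_rot: [-1.168, 1.25, -1.265]
wrist_force: [-0.1, -0.6, 0.5]
finger_gap: 0.1
t: 17.85
ee_pos: [414.7, -33.2, 94.2]
eef_rot: [-1.174, 1.259, -1.261]
wrist_force: [0.5, -0.1, -0.3]
finger_gap: 0.3
t 17.85 tcp fix [-147.1   -6.1   94.2] gap 0.3 F(fix) [ 0.5 -0.1 -0.3]
tool axes in fix cols x,y,z: [[-0.0, 0.002, 1.0], [-1.0, 0.0, -0.0], [-0.0, -1.0, 0.002]]
turn(deg, tool) 1 [ 2.0000e-02  1.7999e+02 -1.6000e-01]
turn(deg, tool) -1 [-0.1  -0.01 -0.01]
scene c [34.3 69.2 22. ] n 192 rect [34.2 69. ] [23.9 37.4] 0.2 pca yaw 0.4
top c [34.3 69.6 22. ] n 176 rect [34.4 69.8] [37.8 23.9] 89.5 pca yaw -0.7
```

View pics/scene9.png

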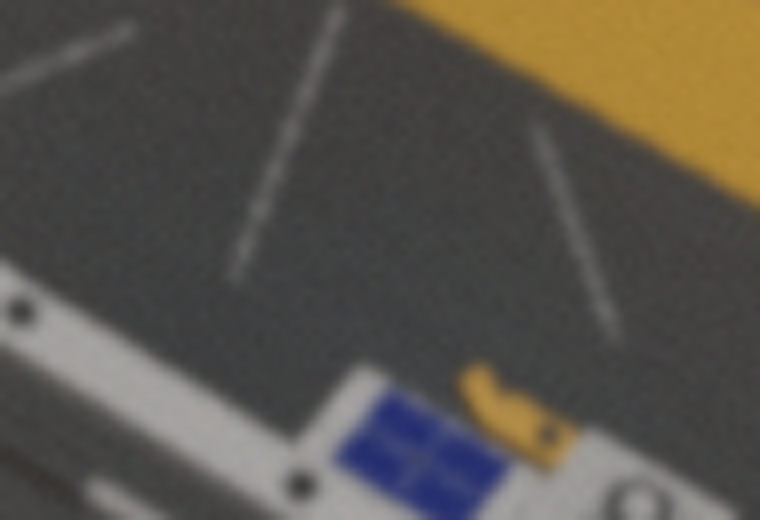

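View pics/top9.png

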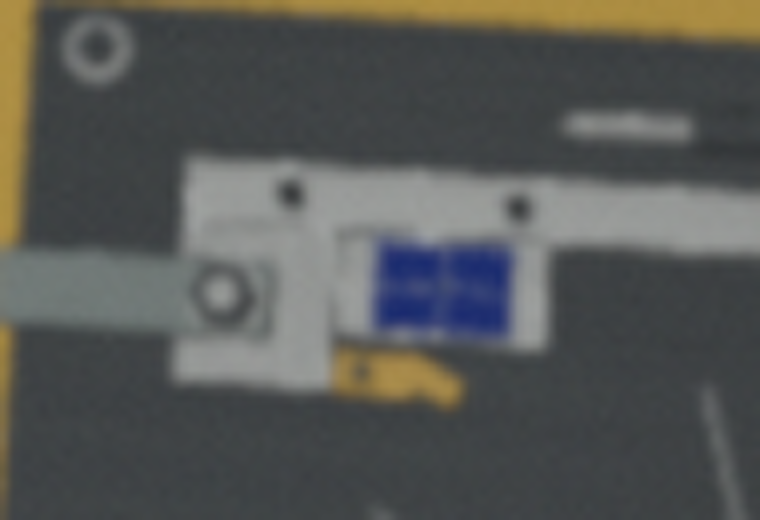

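Both views show the blank home: centre (34.3, 69.6) against the nominal (35, 70), yaw under 1°. There's ample time, so I'll press its exposed front side once to make sure it is flush on the fence.

```bash
python3 -m crank '0 0 0 -25 20 40 0; 0 0 0 -23 20 45 0; 0 0 0 0 20 32 0; 0 0 0 0 0 10 0; 0 0 0 0 0 0 0'; python3 go.py -4 43 13
```

```text
t: 18.68
ee_pos: [546.2, 5.5, 33.1]
eef_rot: [-1.176, 1.261, -1.26]
wrist_force: [0.2, 0.2, 0.2]
finger_gap: 0.0
t 18.68 tcp fix [-18.6  41.7  33.1] gap 0.0 F(fix) [0.2 0.2 0.2]
tool axes in fix cols x,y,z: [[-0.0, -0.001, 1.0], [-1.0, 0.0, -0.0], [-0.0, -1.0, -0.001]]
turn(deg, tool) 1 [0.0e+00 1.8e+02 5.0e-02]
turn(deg, tool) -1 [ 0.03 -0.   -0.  ]
shift tool to target [-1.3 20.1 14.7]
```

```bash
python3 -m crank '0 0 0 0 12 0 0; 0 0 0 0 8 5 0; 0 0 0 0 0 8 0; 0 0 0 0 0 5 0; 0 0 0 0 0 5 0' | grep force; python3 -m crank '0 0 0 0 0 2 0; 0 0 0 0 0 0 0'|grep force; python3 go.py; python3 -m crank '0 0 0 0 0 1 0; 0 0 0 0 0 0 0'|grep force; python3 -m crank '0 0 0 0 0 1 0; 0 0 0 0 0 0 0'|grep force;python3 go.py
```

```text
wrist_force: [0.4, -0.2, 0.1]
wrist_force: [-0.6, 0.3, 0.5]
t 19.55 tcp fix [ 5.8 41.7 13.3] gap -0.1 F(fix) [-0.6  0.2  0.5]
tool axes in fix cols x,y,z: [[0.0, 0.0, 1.0], [-1.0, 0.0, 0.0], [-0.0, -1.0, 0.0]]
turn(deg, tool) 1 [-0.0e+00 -1.8e+02  1.0e-02]
turn(deg, tool) -1 [-0.01  0.   -0.  ]
wrist_force: [-0.5, -0.0, 0.2]
wrist_force: [0.6, 0.1, 0.5]
t 20.05 tcp fix [ 7.7 41.7 13.2] gap -0.5 F(fix) [0.6 0.2 0.5]
tool axes in fix cols x,y,z: [[0.0, 0.0, 1.0], [-1.0, 0.0, 0.0], [-0.0, -1.0, 0.0]]
turn(deg, tool) 1 [-0.0000e+00 -1.7999e+02  1.0000e-02]
turn(deg, tool) -1 [-0.    0.01 -0.  ]
```

```bash
python3 -m crank '0 0 0 0 0 1 0; 0 0 0 0 0 0 0'|grep force; python3 -m crank '0 0 0 0 0 1 0; 0 0 0 0 0 0 0'|grep force; python3 -m crank '0 0 0 0 0 1 0; 0 0 0 0 0 0 0'|grep force;python3 -m crank '0 0 0 0 0 1 0; 0 0 0 0 0 0 0'|grep force;python3 go.py
```

```text
wrist_force: [-0.3, -0.1, -0.0]
wrist_force: [0.5, -1.1, -0.4]
wrist_force: [-2.2, -0.0, 2.7]
wrist_force: [-6.0, 0.3, 4.3]
t 21.05 tcp fix [10.  41.7 13. ] gap -0.0 F(fix) [-6.  -0.1  4.3]
tool axes in fix cols x,y,z: [[0.0, -0.003, 1.0], [-1.0, -0.0, 0.0], [0.0, -1.0, -0.003]]
turn(deg, tool) 1 [ 1.0e-02 -1.8e+02 -3.1e-01]
turn(deg, tool) -1 [0.2 0.  0. ]
```

The force rose at the same TCP x (10.0) as in the first fence press, so the blank is flush. Backing off for the final check.

```bash
python3 -m crank '0 0 0 0 0 -4 0; 0 0 0 0 0 -15 0; 0 0 0 0 -30 -15 0; 0 0 0 20 -40 -50 0; 0 0 0 20 -10 -50 0';python3 -m crank '0 0 0 0 -10 -40 0; 0 0 0 0 0 0 0;0 0 0 0 0 0 0'; python3 blank.py scene top
python3 - <<'E'
from rig import bot
import cv2
for n in("top","scene"):
    cv2.imwrite(f"pics/{n}10.png",bot.capture(n)[:,:,::-1])
a=cv2.imread("pics/top10.png")[140:205,200:295]; cv2.imwrite("pics/top10c.png",cv2.resize(a,None,fx=8,fy=8,interpolation=cv2.INTER_CUBIC))
E
```

```text
t: 21.68
ee_pos: [444.2, -26.4, 92.9]
eef_rot: [-1.172, 1.255, -1.262]
wrist_force: [-0.2, -1.2, -0.6]
finger_gap: 0.3
t: 22.05
ee_pos: [404.1, -23.3, 100.8]
eef_rot: [-1.174, 1.258, -1.261]
wrist_force: [0.0, -0.2, 0.4]
finger_gap: -0.1
scene c [34.2 69.1 22. ] n 193 rect [34.2 69. ] [23.9 37.4] 0.2 pca yaw -1.3
top c [34.3 69.6 22. ] n 176 rect [34.4 69.8] [37.8 23.9] 89.5 pca yaw -0.7
```

View pics/top10c.png

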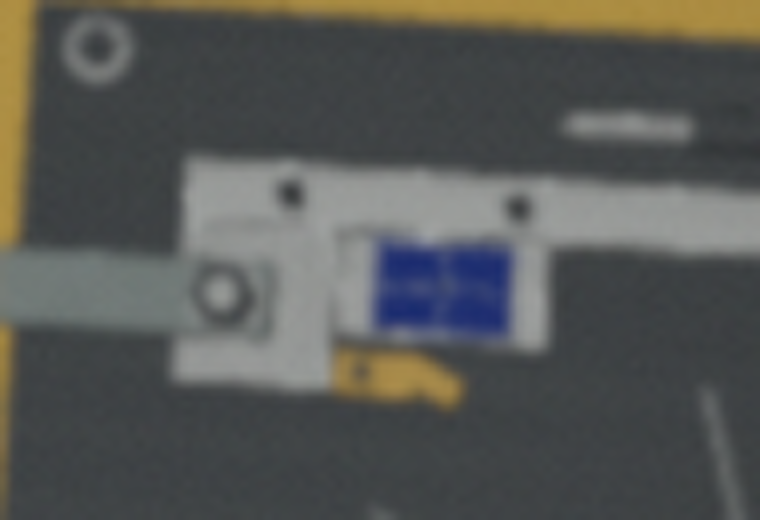

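View pics/scene10.png

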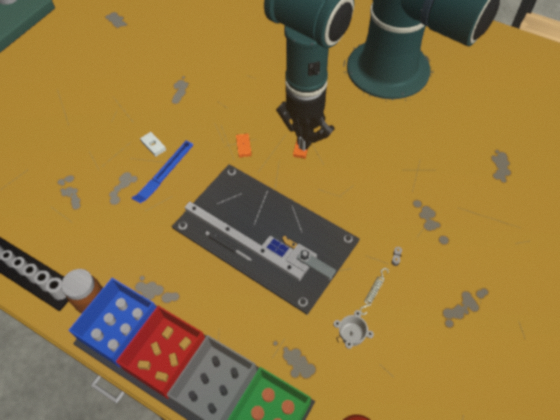

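The blank is seated in the pocket, and the press left it unchanged. The bystanders are where they were, and the arm is clear at z = 100 mm, touching nothing. Handing in.

```bash
python3 -c "
from rig import bot
print(bot.sign_off())"
```

```text
the job is handed in; nothing more can be done
None
```

The blank is in the corner pocket, flush on the fence and against the end stop, and I handed the job in at about 22 s of the 54 s allowed. `sign_off` reports no verdict.

**What I did:**
- I pushed the blank back onto the fence with two spread fingertips while it was still well clear of the pocket.
- I closed the fingers and slid it along the fence by its rear end until the force at the stop reached 11 N.
- I then pressed its exposed front side once against the fence with 6 N. Contact came at the same tool position as in the first fence press, so it was already flush.

**Last checks:**
- **Position:** the top camera put the blank's centre at fixture (34.3, 69.6) mm and the scene camera at (34.2, 69.1) mm, against a nominal (35, 70). The differences are within the calibration error.
- **Angle:** the estimates disagreed slightly, from about 0° to -1.3°, because the blue patch covers few pixels. That is within the 3° allowed.
- **Surroundings:** in the last scene picture the bystanders were where they started, judged by eye. The arm stood clear, with its wrist force near zero.

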